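# Go / no-go check of a sample bottle

## Task

Check the diameter of the white-capped sample bottle on the two bench gauges. Keeping it upright and down at the plate, push it from the robot's side through the gap between the green jaws until it is right out on the far side; then take it to the robot's side of the red gauge and push it into the gap between the red jaws until it is stopped. Leave it standing there on the plate, up against the red jaws, and leave the blue-capped bottle standing in its place.

Things in the scene. Friction and masses are not known exactly. Their poses are not given: they have to be found in the camera images.
- white_bottle_center (a point): Centre, half-way up, of the white-capped sample bottle: white plastic, round, 51 mm in diameter, 100 mm high, about 0.17 kg, z up along its axis. The body is straight up to 60 mm; a sloping shoulder leads to the 35 mm cap, the top 16 mm. It stands loose on the bench beside a blue-capped bottle and a small amber dropper bottle.
- blue_bottle_center (a point): Centre, half-way up, of the blue-capped sample bottle, otherwise like the white-capped one in shape and size, loose on the bench. It is not to be checked.
- green_jaws: Go gauge: two green jaw blocks, straight gap 68 mm wide between them, open at both ends; the bottle passes. Origin: mid-gap on the upper face of the grey plate (170 x 124 x 6 mm, fixed on the bench, jaws at its middle); x along the gap away from the robot, y left, z up. Jaws 40 mm long (x -20 to 20 mm), 22 mm high, 114 mm wide over both.
- red_jaws: No-go gauge: two red jaw blocks, gap 40 mm wide; the bottle, pushed along the middle, is stopped by their near corners with its axis at x = -36 mm. Origin: mid-gap on the upper face of the grey plate (170 x 124 x 6 mm, fixed on the bench, jaws at its middle); x along the gap away from the robot, y left, z up. Jaws 40 mm long (x -20 to 20 mm), 22 mm high, 114 mm wide over both.

How it is judged:
On the way, in this order (a step that is already met when the one before it is completed fails the run):
1. the white-capped bottle is on the robot's side of the green gap, upright and low over the plate (x of white_bottle_center in the frame of green_jaws between -0.085 and -0.03 m and y of white_bottle_center in the frame of green_jaws between -0.03 and 0.03 m and z of white_bottle_center in the frame of green_jaws between 0.03 and 0.064 m and angle between white_bottle_center's own z axis and vertical below 0.3 rad), for 0.05 s.
2. it is between the green jaws, upright and low over the plate (x of white_bottle_center in the frame of green_jaws between -0.015 and 0.015 m and y of white_bottle_center in the frame of green_jaws between -0.02 and 0.02 m and z of white_bottle_center in the frame of green_jaws between 0.03 and 0.064 m and angle between white_bottle_center's own z axis and vertical below 0.3 rad), for 0.02 s.
3. it has come right out on the far side of the green gap, upright and low over the plate (x of white_bottle_center in the frame of green_jaws between 0.044 and 0.12 m and y of white_bottle_center in the frame of green_jaws between -0.04 and 0.04 m and z of white_bottle_center in the frame of green_jaws between 0.03 and 0.064 m and angle between white_bottle_center's own z axis and vertical below 0.3 rad), for 0.05 s.
4. it is pushed against the red jaws from the robot's side, upright and low over the plate, and is stopped by them (at least 1 N) (x of white_bottle_center in the frame of red_jaws between -0.052 and -0.025 m and y of white_bottle_center in the frame of red_jaws between -0.015 and 0.015 m and z of white_bottle_center in the frame of red_jaws between 0.03 and 0.064 m and angle between white_bottle_center's own z axis and vertical below 0.3 rad and contact force between red_jaws and white_bottle above 1 N), for 0.05 s.
At the end, for the whole second after the job is handed in: The white-capped bottle stands still and upright (within 6 degrees) on the red gauge's plate, on the robot's side of the red jaws and up against them: its axis within 18 mm of the gap's middle line and no more than about 15 mm back from where the jaws stop it (x of white_bottle_center in the frame of red_jaws between -0.052 and -0.025 m and y of white_bottle_center in the frame of red_jaws between -0.018 and 0.018 m and z of white_bottle_center in the frame of red_jaws between 0.044 and 0.056 m and angle between white_bottle_center's own z axis and vertical below 0.1 rad and linear speed of white_bottle below 0.02 m/s); the robot touches nothing.
It fails at once if the blue-capped bottle is knocked over or shifted by more than 40 mm (distance of blue_bottle_center from where it was at the start of the episode above 0.04 m or angle between blue_bottle_center's own z axis and vertical above 0.5 rad).
It also fails if it takes over 48 s, if anything falls off the work surface, if the arm or the gripper's body presses on something with over 40 N, if the wrist force passes 120 N, or if a joint passes its speed limit or range.

## Robot

A 7-joint arm with a two-finger parallel gripper is mounted at the origin on a cart in front of the work surface, level with it; the furniture and walls round the work are solid. World frame = base frame: x ahead of the robot, y to its left, z up, the work surface at z = 0. Lengths are in m, angles in rad, forces in N, time in s.
With the tool pointing down it reaches from about 0.4 to 0.875 m from the base axis. Payload 19.3 kg.
Tool frame: the origin (TCP) lies at the very end of the fingers, on their centre line; the grasp point (between the pads) lies 19 mm behind it; z points along the fingers, y is the line along which they close (so a half turn about z gives the same grasp; the last joint's range is limited). The gripper opens to 85 mm and grips with 20 to 120 N. Pads are 22 mm wide; open, the fingers measure 114 mm over their backs; the gripper's body (76 mm by 85 mm) begins 54 mm behind the grasp point. The pads swing forward as they close: fully open they stand 13 mm farther back than shut.
Start: joints at [1.203, 0.521, -0.036, 1.599, 0.021, 1.021, -0.113], TCP at [0.183, -0.597, 0.231] pointing down, gripper open.
Joint ranges: [-2.91, 2.91], [-0.3, 2.13], [-1.5, 1.42], [0.17, 2.43], [-1.26, 4.41], [0.16, 1.93], [-2.52, 2.52]. Speed limits (rad/s): [1.89, 1.89, 2.39, 2.39, 3.01, 3.01, 3.01].

## Interface

Orientations are given as [roll, pitch, yaw] about the fixed x, y, z axes, in that order (R = Rz(yaw) Ry(pitch) Rx(roll)).
In Python, from workcell import bot gives the robot as it stands.
- The arm moves only by the tool servo_tool, never from a script. Its argument "plan" is a list of rows, each a list of 7 numbers: the finger opening in cm, from 0 to 8.54, then the shift along the tool's x, y, z in cm, then the turn, a rotation vector about the tool's x, y, z in degrees. In form: [[fingers, x, y, z, wx, wy, wz], ...]. A call has 1 to 10 rows; each row is the pose to reach, as a shift and turn from the pose commanded when the call began, along the tool's axes at that moment; what a row does not reach only later rows make up. A row lasts 1/10 s, in which the tool goes at most 50 mm and 8.59 degrees, less where a joint would pass 70% of its speed; a pose out of reach is approached as far as the arm can. A call with a gripper value outside its range is refused whole. The fingers move at their own pace and stop on an object; "force" is the grip in N (left out, the last holds). Time passes only in rows, so rows that repeat a pose let the fingers close. It gives the time, the measured TCP pose, the force, the opening and the grip force at its end, in the units of the state.
- bot.observe(): the state, without advancing time (a new reading comes with each control period).
- bot.grab_frame(name): name is "scene" or "top" or "wrist"; returns a dict with "frame" (384x512x3 uint8, blue, green, red), "mtx" (3x3 intrinsics, pixels), "k1" (the pictures are not rectified: a ray, as slopes to the right and down, at radius r is drawn at 1 + k1 r^2 times it, then the intrinsics apply), "R" (3x3) and "t" (3): a world point X has camera coordinates R X + t; the wrist camera has in their place "T_tool_cam" (4x4, takes a point from camera to tool coordinates, whose origin is the TCP and whose axes are the flange's). Camera axes: x right, y down, z forward; pixel columns grow to the right and rows downward; lengths in m; the calibration is good to about 2 mm. A picture is of the moment at which its call begins: read the wrist's pose just before it. There is no depth.
- bot.job_done(): hands the job in; it is judged then, once.
The state is a dict: "clock": time; "qpos": joint angles; "qd": joint speeds; "joint_efforts": joint torques, N m; "position": TCP position; "tool_rot": TCP orientation; "force": force on the tool from outside, world axes, zero at the start; "moment": the same for the moment, N m; "grip_width": finger opening in m; "finger_force": force on a finger pad.
Only numpy, scipy, OpenCV 4.12 (cv2) and the standard library are available. Lean on these libraries where they do the work, as an engineer would, in place of code of your own. Each camera call takes 0.05 s, during which the arm holds its last target. There are 200 camera calls.

## Working session

There is one attempt and no reset: what is moved stays moved. The work goes in short steps, Python scripts to look and compute and a tool call to move; the robot and the scene stay as the last step left them, time stands still between calls to the robot, and variables do not carry over. Pictures are saved under pics/ and viewed, at most 10 in all, crops included, and the job is handed in when it is done.

Besides the shell and the picture viewer there is one more tool, called after ">>>" by a JSON object that holds its "api" and its "payload". servo_tool: Moves the arm, as the interface text tells. Its arguments: {"type":"object","properties":{"plan":{"type":"array","items":{"type":"array","items":{"type":"number"}}},"force":{"type":"number"}},"required":["plan"]}

```bash
mkdir -p pics
cat > h.py <<'E'
import numpy as np, cv2
from workcell import bot
def ray(f,u,v):
    d=np.array([f['k1'],0,0,0,0],float)
    p=cv2.undistortPoints(np.array([[[u,v]]],float),np.array(f['mtx'],float),d)[0,0]
    # k1 model
    R=np.array(f['R']);t=np.array(f['t'])
    return -R.T@t, R.T@np.array([p[0],p[1],1])
def onplane(f,u,v,z):
    c,d=ray(f,u,v); return c+d*(z-c[2])/d[2]
def tri(f1,p1,f2,p2):
    A=[];b=[]
    for f,p in((f1,p1),(f2,p2)):
        c,d=ray(f,*p);d/=np.linalg.norm(d);P=np.eye(3)-np.outer(d,d);A.append(P);b.append(P@c)
    return np.linalg.lstsq(np.vstack(A),np.hstack(b),rcond=None)[0]
def wristf():
    s=bot.observe();f=bot.grab_frame('wrist')
    from scipy.spatial.transform import Rotation as Ro
    T=np.eye(4);T[:3,:3]=Ro.from_euler('xyz',s['tool_rot']).as_matrix();T[:3,3]=s['position']
    M=np.linalg.inv(T@np.array(f['T_tool_cam']));f['R']=M[:3,:3];f['t']=M[:3,3];return f
E
python3 - <<'E'
from h import *
s=bot.observe();print(s['clock'],s['position'],s['tool_rot'],s['grip_width'])
for n in('scene','top'):
    f=bot.grab_frame(n);cv2.imwrite(f'pics/{n}0.png',f['frame']);print(n,-np.array(f['R']).T@f['t'],f['k1'])
    np.save(n+'0.npy',f,allow_pickle=True)
E
```

```text
0.0 [ 0.18323171 -0.59718634  0.23071743] [-3.14042816e+00  6.39524643e-05  2.97754352e-01] 0.08561913664969242
scene [0.20258699 0.61972163 0.59755354] -0.09227936893556216
top [0.34067283 0.00773141 0.95463442] -0.033113963583305615
```

View pics/top0.png

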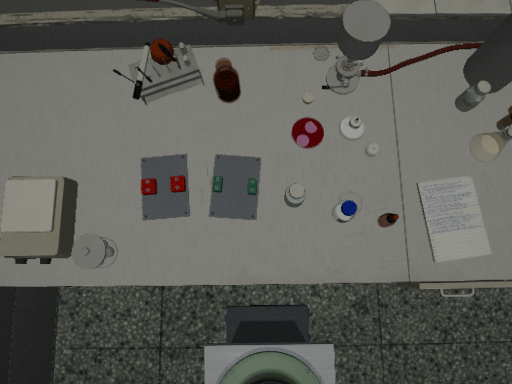

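View pics/scene0.png

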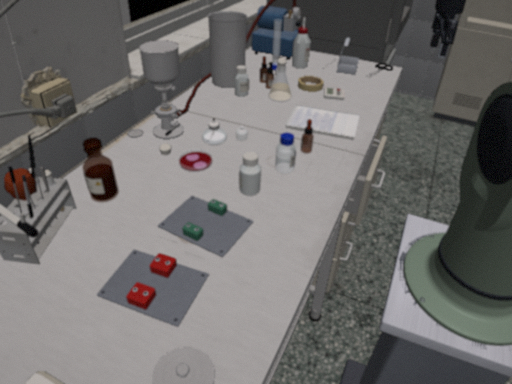

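```bash
cat >> h.py <<'E'
def blobs(f,kind,amin=20):
    h=cv2.cvtColor(f['frame'],cv2.COLOR_BGR2HSV);H,S,V=[h[...,i].astype(int) for i in range(3)]
    m={'red':(S>170)&((H<8)|(H>172))&(V>100),'green':(H>60)&(H<95)&(S>90)&(V>30),'blue':(H>105)&(H<130)&(S>140)&(V>60)}[kind]
    n,l,st,c=cv2.connectedComponentsWithStats(m.astype(np.uint8))
    return [(c[i].round(1),st[i].tolist()) for i in range(1,n) if st[i][4]>=amin]
E
python3 - <<'E'
from h import *
for n in('scene','top'):
    f=np.load(n+'0.npy',allow_pickle=True).item()
    for k in('red','green','blue'):
        print(n,k)
        for c,s in blobs(f,k): print(c,s,onplane(f,*c,.028 if k!='blue' else .1).round(4))
    # bolts/plates: dark grey plate
    g=cv2.cvtColor(f['frame'],cv2.COLOR_BGR2GRAY)
    x,y=(130,145) if n=='top' else (90,190)
    w,hh=(230,90) if n=='top' else (220,140)
    cv2.imwrite(f'pics/{n}_c.png',cv2.resize(f['frame'][y:y+hh,x:x+w],None,fx=3.4,fy=3.4,interpolation=cv2.INTER_CUBIC))
E
```

```text
scene red
[ 19.2 172.5] [15, 169, 11, 10, 42] [1.0486 0.1542 0.028 ]
[162.4 263.4] [151, 254, 24, 18, 219] [0.5529 0.2357 0.028 ]
[140.1 293.7] [127, 283, 27, 21, 277] [0.5477 0.3116 0.028 ]
scene green
[216.6 208. ] [209, 202, 17, 13, 123] [0.5387 0.05   0.028 ]
[192.4 232.2] [184, 225, 18, 15, 148] [0.5464 0.1385 0.028 ]
scene blue
[286.7 138.6] [281, 134, 12, 11, 112] [ 0.4688 -0.1814  0.1   ]
top red
[177.1 183.1] [171, 176, 13, 15, 155] [0.5543 0.2296 0.028 ]
[147.4 185.8] [141, 179, 13, 15, 139] [0.5485 0.3071 0.028 ]
top green
[217.4 183.8] [213, 176, 10, 16, 120] [0.5506 0.1246 0.028 ]
[252.  186.4] [248, 179, 9, 16, 110] [0.5421 0.0351 0.028 ]
top blue
[349.3 207.4] [343, 201, 14, 14, 160] [ 0.4719 -0.1953  0.1   ]
```

View pics/top_c.png

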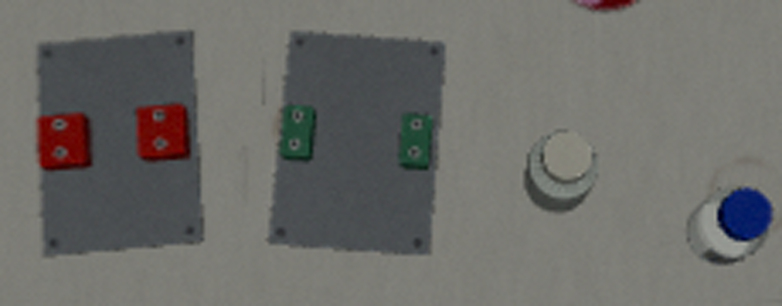

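The top crop shows the red gauge on the left (plate bolts at crop (47,53),(180,41),(190,231),(53,243)). The green gauge is in the middle, with bolts at (299,42),(434,50),(418,243),(281,232). The white cap is at (567,156) and the blue cap at (745,215). In the scene view, the white cap top is at about (251,158).

Run:
```python
from h import *
T=np.load('top0.npy',allow_pickle=True).item();S=np.load('scene0.npy',allow_pickle=True).item()
px=lambda a,b:((a+.5)/3.4-.5+130,(b+.5)/3.4-.5+145)
for n,B in(('red',[(47,53),(180,41),(190,231),(53,243)]),('green',[(299,42),(434,50),(418,243),(281,232)])):
    P=np.array([onplane(T,*px(*b),.006) for b in B])
    xa=P[0]+P[1]-P[2]-P[3]; ya=P[0]+P[3]-P[1]-P[2]
    print(n,P.mean(0).round(4),np.degrees(np.arctan2(xa[1],xa[0])),np.degrees(np.arctan2(-ya[0],ya[1])),np.linalg.norm(P[0]-P[3]),np.linalg.norm(P[0]-P[1]))
    J=[onplane(T,*c,.028) for c,s in blobs(T,n)]; d=J[1]-J[0] if J[1][1]>J[0][1] else J[0]-J[1]
    print(' jaws',np.mean(J,0).round(4),np.degrees(np.arctan2(-d[0],d[1])))
# white cap in scene
f=S['frame'][145:210,225:280]
h=cv2.cvtColor(T['frame'],cv2.COLOR_BGR2HSV)
print('white top on z=.1',onplane(T,*px(567,156),.1),'tri',tri(T,px(567,156),S,(251,157)))
print('blue tri',tri(T,px(745,213),S,(287,136)))
o=np.hstack([cv2.resize(S['frame'][130:210,220:300],None,fx=5,fy=5,interpolation=cv2.INTER_CUBIC),cv2.resize(T['frame'][165:245,270:350],None,fx=5,fy=5,interpolation=cv2.INTER_CUBIC)])
cv2.imwrite('pics/bott.png',o)
```

```text
red [0.5521 0.2692 0.006 ] 4.4380729460964154 4.1623598503102315 0.15261769420113747 0.10631803053587897
 jaws [0.5514 0.2683 0.028 ] 4.27286547250213
green [0.549  0.0808 0.006 ] -5.078447089366799 -5.072094533705492 0.15201616703619159 0.10711387362798816
 jaws [0.5463 0.0798 0.028 ] -5.401810130595072
white top on z=.1 [ 0.5145655  -0.07237473  0.1       ] tri [ 0.51485854 -0.07283574  0.09644871]
blue tri [ 0.47252074 -0.19413204  0.0995956 ]
```

View pics/bott.png

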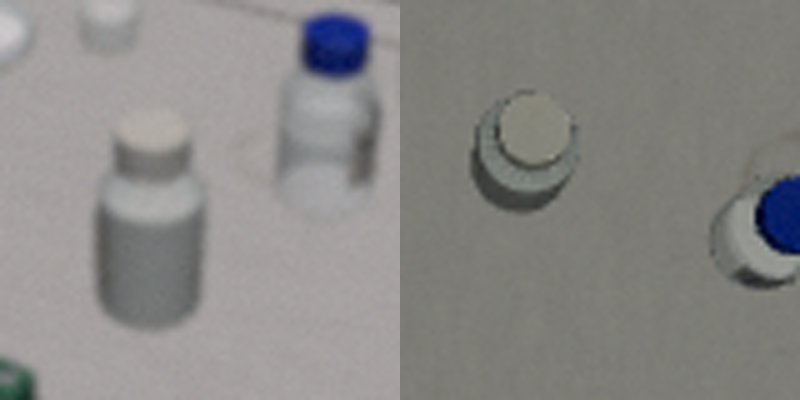

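The two views agree that both bottles stand with their tops at z≈0.1. The white bottle is at about (0.515, -0.072).

```bash
cat >> h.py <<'E'
from scipy.spatial.transform import Rotation as Ro
def go(x,y,z,yawdeg):
    s=bot.observe();R=Ro.from_euler('xyz',s['tool_rot']);G=Ro.from_euler('xyz',[np.pi,0,np.radians(yawdeg)])
    print('t',round(s['clock'],2),'pos',np.round(s['position'],4),'shift cm',(R.inv().apply(np.array([x,y,z])-s['position'])*100).round(2),'turn',np.degrees((R.inv()*G).as_rotvec()).round(2),'F',np.round(s['force'],1),'w',round(s['grip_width'],4))
E
python3 -c "
from h import *
go(.515,-.072,.2,-5)"
```

```text
t 0.1 pos [ 0.1833 -0.5972  0.2308] shift cm [ 47.12 -40.47   3.12] turn [-6.000e-02  1.000e-02  2.206e+01] F [0.4 0.5 0.5] w 0.0856
```

>>> {"api": "servo_tool", "payload": {"plan": [[8.5, 2, -1.7, 0, 0, 0, 1], [8.5, 5, -4.3, 0, 0, 0, 3], [8.5, 8.5, -7.3, 0, 0, 0, 5], [8.5, 12, -10.3, 0, 0, 0, 7], [8.5, 15.5, -13.3, 0, 0, 0, 9], [8.5, 19, -16.3, 0, 0, 0, 11], [8.5, 22.5, -19.3, 1, 0, 0, 13], [8.5, 26, -22.3, 1, 0, 0, 15], [8.5, 29.5, -25.3, 1, 0, 0, 17], [8.5, 33, -28.3, 1, 0, 0, 19]]}}

```text
clock: 1.1
position: [0.4164, -0.2284, 0.2212]
tool_rot: [-3.142, 0.0, -0.035]
force: [1.1, -0.4, -0.5]
grip_width: 0.0847
finger_force: 0.0
```

```bash
python3 -c "
from h import *
go(.515,-.072,.2,-5);print(bot.observe()['qpos'].round(2))"
```

```text
t 1.1 pos [ 0.4164 -0.2284  0.2212] shift cm [  9.3  -15.98   2.12] turn [-0.    0.01  2.97] F [ 1.1 -0.4 -0.5] w 0.0847
[ 0.47  0.3  -0.11  1.99  0.04  0.86 -1.27]
```

>>> {"api": "servo_tool", "payload": {"plan": [[8.5, 2, -3.4, 0.5, 0, 0, 1], [8.5, 4, -6.9, 1, 0, 0, 2], [8.5, 6, -10.3, 1.5, 0, 0, 3], [8.5, 8, -13.7, 2.1, 0, 0, 3], [8.5, 9.3, -16, 2.1, 0, 0, 3], [8.5, 9.3, -16, 2.1, 0, 0, 3], [8.5, 9.3, -16, 2.1, 0, 0, 3]]}}

```text
clock: 1.8
position: [0.514, -0.0732, 0.2]
tool_rot: [3.141, 0.001, -0.085]
force: [-0.2, -1.1, 1.0]
grip_width: 0.0851
finger_force: 0.0
```

```bash
python3 -c "
from h import *
go(.515,-.072,.028,-5);f=wristf();cv2.imwrite('pics/w1.png',f['frame']);np.save('w1.npy',f,allow_pickle=True)
def proj(X):
    r=cv2.Rodrigues(np.array(f['R']))[0];return cv2.projectPoints(np.array([X],float),r,np.array(f['t'],float),np.array(f['mtx'],float),np.array([f['k1'],0,0,0]))[0].ravel()
print(proj([.515,-.072,.1]),proj([.515,-.072,0]),-f['R'].T@f['t'])"
```

```text
t 1.8 pos [ 0.514  -0.0732  0.2   ] shift cm [ 0.11 -0.13 17.2 ] turn [0.01 0.05 0.11] F [-0.2 -1.1  1. ] w 0.0851
[254.47986629 186.72690068] [254.89843849 157.81562678] [ 0.59797717 -0.08043291  0.34284802]
```

View pics/w1.png

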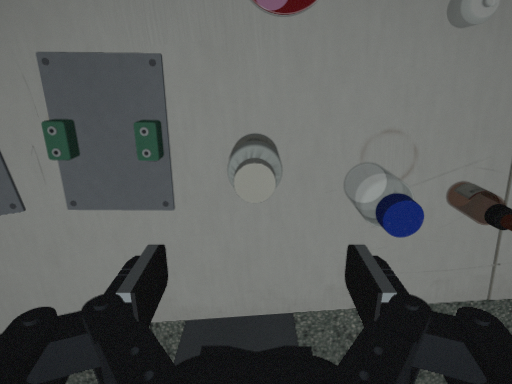

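The wrist view shows the cap centred at (255,182), about 5 px from where I predicted. The green plate bolts are at (43,63),(153,62),(165,204),(73,205), and the blue cap is at (400,215).

```bash
python3 -c "
from h import *
f=np.load('w1.npy',allow_pickle=True).item()
print(onplane(f,255,182.5,.1),onplane(f,400,215,.1))
P=np.array([onplane(f,*p,.006) for p in [(43.5,62.5),(153,62.5),(165,204),(73,205)]]);print(P.mean(0))
xa=P[0]+P[1]-P[2]-P[3];print(np.degrees(np.arctan2(xa[1],xa[0])))
J=[onplane(f,*p,.028) for p in [(53,142),(143,140)]];print(np.mean(J,0));
print(blobs(f,'green'))
T=np.load('top0.npy',allow_pickle=True).item()
px=lambda a,b:((a+.5)/3.4-.5+130,(b+.5)/3.4-.5+145)
print(tri(f,(255,182.5),T,px(567,156)))
"
```

```text
[ 0.51859971 -0.07274255  0.1       ] [ 0.47934201 -0.19209691  0.1       ]
[0.55088766 0.08225939 0.006     ]
-5.257342804895694
[0.55265746 0.08372933 0.028     ]
[(array([ 60.6, 138.8]), [42, 120, 37, 40, 923]), (array([148.5, 139.4]), [134, 121, 29, 40, 790])]
[ 0.51612536 -0.07278615  0.09264296]
```

>>> {"api": "servo_tool", "payload": {"plan": [[8.5, 0.3, 0, 2, 0, 0, 0], [8.5, 0.4, 0, 4.5, 0, 0, 0], [8.5, 0.4, 0, 7, 0, 0, 0], [8.5, 0.4, 0, 9.5, 0, 0, 0], [8.5, 0.4, 0, 12, 0, 0, 0], [8.5, 0.4, 0, 14, 0, 0, 0], [8.5, 0.4, 0, 15.5, 0, 0, 0], [8.5, 0.4, 0, 16.5, 0, 0, 0], [8.5, 0.4, 0, 16.9, 0, 0, 0], [8.5, 0.4, 0, 16.9, 0, 0, 0]]}}

```text
clock: 2.85
position: [0.518, -0.0742, 0.0313]
tool_rot: [3.141, 0.0, -0.087]
force: [-0.5, 0.1, -0.8]
grip_width: 0.0844
finger_force: 0.0
```

>>> {"api": "servo_tool", "payload": {"plan": [[4, 0, 0, 0, 0, 0, 0], [4, 0, 0, 0, 0, 0, 0], [4, 0, 0, 0, 0, 0, 0], [4, 0, 0, 0, 0, 0, 0], [4, 0, 0, 0, 0, 0, 0], [4, 0, 0, 0, 0, 0, 0], [4, 0, 0, 0, 0, 0, 0], [4, 0, 0, 0, 0, 0, 0]], "force": 35}}

```text
clock: 3.65
position: [0.5185, -0.0737, 0.0321]
tool_rot: [3.142, -0.001, -0.086]
force: [-1.4, 1.1, 8.8]
grip_width: 0.0496
finger_force: 34.9
```

Run:
```python
from h import *
# staging: green frame x=-0.068, TCP offset; lift first
a=np.radians(-5.2);o=np.array([.550,.0815]);p=o+np.array([np.cos(a),np.sin(a)])*-.068
print(p);go(p[0],p[1],.1,-5)
f=bot.grab_frame('scene');T=bot.grab_frame('top')
cv2.imwrite('pics/g1.png',np.hstack([cv2.resize(x,None,fx=4,fy=4,interpolation=cv2.INTER_CUBIC) for x in(f['frame'][120:220,200:300],T['frame'][145:245,230:330])]))
```

```text
[0.48227986 0.08766302]
t 3.65 pos [ 0.5185 -0.0737  0.0321] shift cm [ -4.99 -15.76  -6.8 ] turn [ 0.   -0.06  0.06] F [-1.4  1.1  8.8] w 0.0496
```

View pics/g1.png

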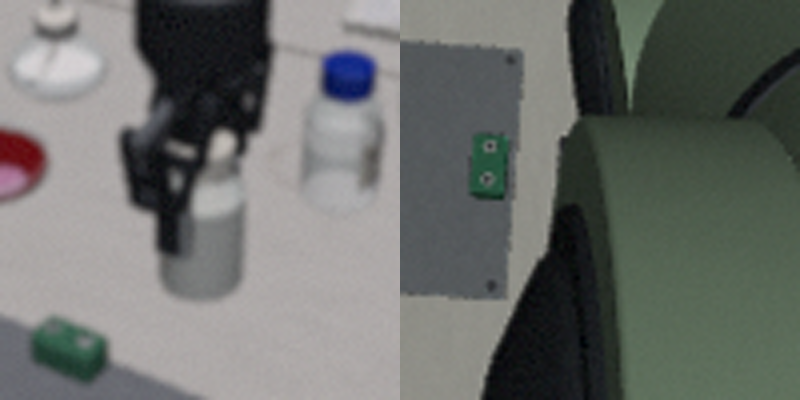

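Both views show the bottle upright in the fingers. The opening is 49.6 mm at 35 N. I'll lift it slightly and carry it to the robot's side of the green gap.

>>> {"api": "servo_tool", "payload": {"plan": [[4, 0, 0, -1, 0, 0, 0], [4, 0, 0, -2.5, 0, 0, 0], [4, -0.3, -1, -4, 0, 0, 0], [4, -0.9, -3, -4, 0, 0, 0], [4, -1.6, -5.2, -4, 0, 0, 0], [4, -2.4, -7.7, -4, 0, 0, 0], [4, -3.2, -10.2, -4, 0, 0, 0], [4, -4, -12.7, -4, 0, 0, 0], [4, -4.7, -14.8, -4, 0, 0, 0], [4, -5, -15.8, -4, 0, 0, 0]]}}

```text
clock: 4.75
position: [0.4816, 0.09, 0.072]
tool_rot: [-3.141, -0.0, -0.084]
force: [0.3, -0.4, -2.4]
grip_width: 0.0497
finger_force: 37.3
```

Run:
```python
from h import *
go(.4823,.0877,.041,-5.2)
f=bot.grab_frame('scene')
w=wristf();np.save('w2.npy',w,allow_pickle=True)
cv2.imwrite('pics/g2.png',np.hstack([cv2.resize(f['frame'][150:310,110:290],(400,356),interpolation=cv2.INTER_CUBIC),cv2.resize(w['frame'],(400,300))[:, :] if 0 else cv2.copyMakeBorder(cv2.resize(w['frame'],(400,300)),0,56,0,0,0)]))
```

```text
t 4.75 pos [0.4816 0.09   0.072 ] shift cm [0.09 0.23 3.1 ] turn [-0.04 -0.02  0.38] F [ 0.3 -0.4 -2.4] w 0.0497
```

View pics/g2.png

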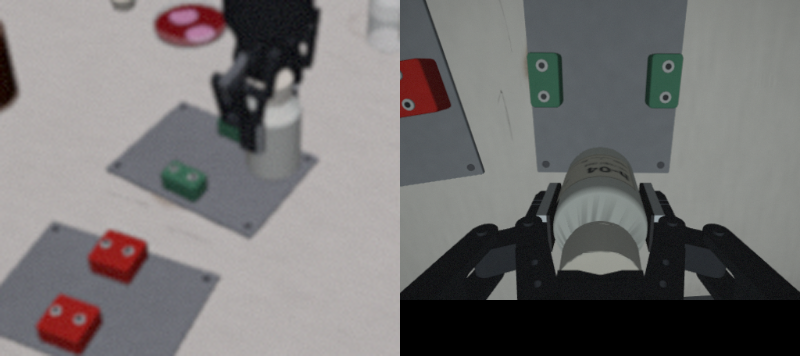

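The bottle is held upright over the near side of the green gauge. In full wrist frame pixels, the jaw screws are at about (181,83),(183,124),(339,84),(335,124).

Run:
```python
from h import *
f=np.load('w2.npy',allow_pickle=True).item()
P=np.array([onplane(f,*p,.028) for p in[(180.5,83.2),(183,124),(339,84.5),(335,124)]]);print(P.round(4),P.mean(0))
d=P[0]+P[1]-P[2]-P[3];a=np.arctan2(-d[0],d[1]);print(np.degrees(a))
o=P.mean(0)[:2]; print('TCP in gauge',np.array([[np.cos(a),np.sin(a)],[-np.sin(a),np.cos(a)]])@(np.array(bot.observe()['position'])[:2]-o))
for x in(-.066,.075):
    p=o+np.array([np.cos(a),np.sin(a)])*x; go(*p,.041,-5.2)
```

```text
[[0.5672 0.1266 0.028 ]
 [0.5444 0.1288 0.028 ]
 [0.559  0.0371 0.028 ]
 [0.5369 0.0394 0.028 ]] [0.55188488 0.08297493 0.028     ]
-5.039547331221434
TCP in gauge [-7.02259611e-02 -1.66224307e-05]
t 4.85 pos [0.4819 0.0891 0.0718] shift cm [0.42 0.   3.08] turn [-0.03 -0.02  0.38] F [-0.3 -0.7 -1.6] w 0.0497
t 4.85 pos [0.4819 0.0891 0.0718] shift cm [14.52  0.06  3.08] turn [-0.03 -0.02  0.38] F [-0.3 -0.7 -1.6] w 0.0497
```

>>> {"api": "servo_tool", "payload": {"plan": [[4, 0.4, 0, 1, 0, 0, 0.4], [4, 0.4, 0, 2, 0, 0, 0.4], [4, 0.4, 0, 2.7, 0, 0, 0.4], [4, 0.4, 0, 3.15, 0, 0, 0.4], [4, 0.4, 0, 3.15, 0, 0, 0.4], [4, 0.4, 0, 3.15, 0, 0, 0.4], [4, 1, 0, 3.15, 0, 0, 0.4], [4, 2, 0, 3.15, 0, 0, 0.4], [4, 3, 0, 3.15, 0, 0, 0.4], [4, 4, 0, 3.15, 0, 0, 0.4]]}}

```text
clock: 5.85
position: [0.5231, 0.0844, 0.04]
tool_rot: [-3.141, -0.001, -0.093]
force: [0.8, -0.1, -1.8]
grip_width: 0.0496
finger_force: 37.3
```

Run:
```python
from h import *
o=np.array([.5519,.0830]);a=np.radians(-5.04)
p=o+np.array([np.cos(a),np.sin(a)])*.078; go(*p,.040,-5.2)
```

```text
t 5.85 pos [0.5231 0.0844 0.04  ] shift cm [10.68 -0.17  0.  ] turn [-0.01 -0.03 -0.15] F [ 0.8 -0.1 -1.8] w 0.0496
```

>>> {"api": "servo_tool", "payload": {"plan": [[4, 1, -0.1, 0, 0, 0, 0], [4, 2, -0.1, 0, 0, 0, 0], [4, 3, -0.1, 0, 0, 0, 0], [4, 4, -0.1, 0, 0, 0, 0], [4, 5.2, -0.1, 0, 0, 0, 0], [4, 6.5, -0.15, 0, 0, 0, 0], [4, 7.8, -0.15, 0, 0, 0, 0], [4, 9.1, -0.15, 0, 0, 0, 0], [4, 10.3, -0.15, 0, 0, 0, 0], [4, 10.7, -0.15, 0, 0, 0, 0]]}}

```text
clock: 6.85
position: [0.6297, 0.0758, 0.0397]
tool_rot: [-3.142, -0.0, -0.094]
force: [0.4, 0.7, -2.2]
grip_width: 0.0493
finger_force: 37.3
```

>>> {"api": "servo_tool", "payload": {"plan": [[4, 0, 0, 0, 0, 0, 0], [4, 0, 0, 0, 0, 0, 0], [4, 0, 0, -1, 0, 0, 0], [4, 0, 0, -2.5, 0, 0, 0], [4, 0, 0, -4.5, 0, 0, 0], [4, 0, 0, -6, 0, 0, 0], [4, 0, 0, -6, 0, 0, 0]]}}

```text
clock: 7.55
position: [0.6298, 0.0763, 0.1028]
tool_rot: [-3.141, -0.004, -0.093]
force: [-0.0, -0.1, -2.1]
grip_width: 0.0496
finger_force: 37.4
```

Run:
```python
from h import *
a=np.radians(4.3);o=np.array([.5528,.2702]);p=o+np.array([np.cos(a),np.sin(a)])*-.075
print(p);go(*p,.1,4.3)
```

```text
[0.47801111 0.2645766 ]
t 7.55 pos [0.6298 0.0763 0.1028] shift cm [-16.86 -17.33   0.23] turn [-0.04 -0.23 -9.65] F [-0.  -0.1 -2.1] w 0.0496
```

>>> {"api": "servo_tool", "payload": {"plan": [[4, -1, -1, 0, 0, 0, -0.5], [4, -3, -3, 0, 0, 0, -1.5], [4, -5, -5.2, 0, 0, -0.2, -3], [4, -7, -7.3, 0, 0, -0.2, -4], [4, -9, -9.4, 0, 0, -0.2, -5], [4, -11, -11.5, 0, 0, -0.2, -6], [4, -13, -13.5, 0.2, 0, -0.2, -7.5], [4, -15, -15.5, 0.2, 0, -0.2, -9], [4, -16.5, -17, 0.2, 0, -0.2, -9.7], [4, -16.9, -17.3, 0.2, 0, -0.2, -9.7]]}}

```text
clock: 8.55
position: [0.4736, 0.2665, 0.0972]
tool_rot: [-3.141, 0.005, 0.081]
force: [0.6, -1.1, -2.0]
grip_width: 0.0494
finger_force: 37.3
```

>>> {"api": "servo_tool", "payload": {"plan": [[4, 0, 0, 1.5, 0, 0, 0], [4, 0, 0, 3, 0, 0, 0], [4, 0, 0, 3, 0, 0, 0]]}}

```text
clock: 8.85
position: [0.4749, 0.2633, 0.066]
tool_rot: [3.14, 0.006, 0.076]
force: [0.0, -0.7, -1.9]
grip_width: 0.0497
finger_force: 37.2
```

Run:
```python
from h import *
go(.478,.2646,.041,4.3)
w=wristf();np.save('w3.npy',w,allow_pickle=True);cv2.imwrite('pics/w3.png',w['frame'])
```

```text
t 8.85 pos [0.4749 0.2633 0.066 ] shift cm [ 0.34 -0.11  2.5 ] turn [0.08 0.37 0.07] F [ 0.  -0.7 -1.9] w 0.0497
```

View pics/w3.png

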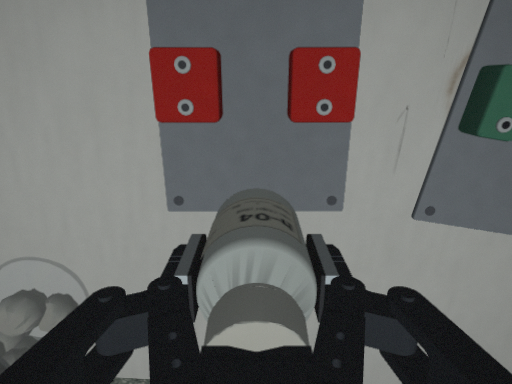

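The red jaw screws are at (182,65),(185,107),(327,65),(324,107), and the bottle is centred below the gap. The glass dish at lower left is well clear.

Run:
```python
from h import *
f=np.load('w3.npy',allow_pickle=True).item()
P=np.array([onplane(f,*p,.028) for p in[(182,65),(185,107),(327,65),(324,107)]])
d=P[0]+P[1]-P[2]-P[3];a=np.arctan2(-d[0],d[1]);o=P.mean(0)[:2];print(o,np.degrees(a))
print('TCP in gauge',np.array([[np.cos(a),np.sin(a)],[-np.sin(a),np.cos(a)]])@(np.array(bot.observe()['position'])[:2]-o))
for x in(-.062,-.036):
    p=o+np.array([np.cos(a),np.sin(a)])*x; print(p);go(*p,.0395,np.degrees(a))
```

```text
[0.55501977 0.26974488] 4.328736029476607
TCP in gauge [-0.07981698 -0.00015477]
[0.49319663 0.26506519]
t 8.9 pos [0.4754 0.2636 0.067 ] shift cm [ 1.8  -0.02  2.74] turn [0.04 0.31 0.03] F [ 0.2  0.6 -1.9] w 0.0494
[0.51912246 0.26702764]
t 8.9 pos [0.4754 0.2636 0.067 ] shift cm [ 4.4  -0.02  2.73] turn [0.04 0.31 0.03] F [ 0.2  0.6 -1.9] w 0.0494
```

Aligned to within 0.2 mm. I'll lower it at x = -0.062, then creep forward.

>>> {"api": "servo_tool", "payload": {"plan": [[4, 0.8, 0, 0.8, 0, 0.3, 0], [4, 1.8, 0, 1.6, 0, 0.3, 0], [4, 1.8, 0, 2.3, 0, 0.3, 0], [4, 1.8, 0, 2.75, 0, 0.3, 0], [4, 2.2, 0, 2.75, 0, 0.3, 0], [4, 2.7, 0, 2.75, 0, 0.3, 0], [4, 3.2, 0, 2.75, 0, 0.3, 0], [4, 3.6, 0, 2.75, 0, 0.3, 0], [4, 3.9, 0, 2.75, 0, 0.3, 0], [4, 4.1, 0, 2.75, 0, 0.3, 0]]}}

```text
clock: 9.9
position: [0.5173, 0.2672, 0.0403]
tool_rot: [-3.141, -0.002, 0.076]
force: [-0.4, 0.3, -2.0]
grip_width: 0.0494
finger_force: 37.3
```

>>> {"api": "servo_tool", "payload": {"plan": [[4, 0.1, 0, 0, 0, 0, 0], [4, 0.2, 0, 0, 0, 0, 0], [4, 0.3, 0, 0, 0, 0, 0], [4, 0.3, 0, 0, 0, 0, 0]]}}

```text
clock: 10.3
position: [0.52, 0.2674, 0.0402]
tool_rot: [-3.141, -0.002, 0.076]
force: [-1.1, -0.5, -2.6]
grip_width: 0.0499
finger_force: 37.3
```

>>> {"api": "servo_tool", "payload": {"plan": [[4, 0.1, 0, 0, 0, 0, 0], [4, 0.2, 0, 0, 0, 0, 0], [4, 0.2, 0, 0, 0, 0, 0], [4, 0.2, 0, 0, 0, 0, 0]]}}

```text
clock: 10.7
position: [0.5215, 0.2676, 0.0401]
tool_rot: [-3.141, -0.001, 0.076]
force: [-5.3, 1.0, -1.4]
grip_width: 0.0496
finger_force: 37.5
```

>>> {"api": "servo_tool", "payload": {"plan": [[4, 0.1, 0, 0, 0, 0, 0], [4, 0.1, 0, 0, 0, 0, 0], [4, 0.1, 0, 0, 0, 0, 0]]}}

```text
clock: 11.0
position: [0.5219, 0.2677, 0.04]
tool_rot: [3.141, 0.0, 0.077]
force: [-8.3, 0.4, 1.7]
grip_width: 0.0494
finger_force: 37.7
```

Stopped by the jaws with about 8 N. I'll ease off, set it down on the plate and release.

>>> {"api": "servo_tool", "payload": {"plan": [[4, -0.1, 0, 0, 0, 0, 0], [4, -0.25, 0, 0, 0, 0, 0], [4, -0.25, 0, 0.1, 0, 0, 0], [4, -0.25, 0, 0.15, 0, 0, 0], [4, -0.25, 0, 0.2, 0, 0, 0], [4, -0.25, 0, 0.2, 0, 0, 0]]}}

```text
clock: 11.6
position: [0.5207, 0.2675, 0.0382]
tool_rot: [-3.141, -0.002, 0.076]
force: [0.1, 0.5, -1.6]
grip_width: 0.0498
finger_force: 37.3
```

>>> {"api": "servo_tool", "payload": {"plan": [[4, 0, 0, 0.1, 0, 0, 0], [4, 0, 0, 0.15, 0, 0, 0], [4, 0, 0, 0.15, 0, 0, 0]]}}

```text
clock: 11.9
position: [0.5208, 0.2675, 0.038]
tool_rot: [-3.141, -0.003, 0.076]
force: [-7.4, -2.6, 26.1]
grip_width: 0.0495
finger_force: 40.1
```

>>> {"api": "servo_tool", "payload": {"plan": [[4, 0, 0, -0.08, 0, 0, 0], [4, 0, 0, -0.1, 0, 0, 0], [4, 0, 0, -0.1, 0, 0, 0]]}}

```text
clock: 12.2
position: [0.5208, 0.2675, 0.0381]
tool_rot: [-3.141, -0.002, 0.076]
force: [-2.6, -0.6, 10.0]
grip_width: 0.0499
finger_force: 38.4
```

>>> {"api": "servo_tool", "payload": {"plan": [[5, 0, 0, -0.05, 0, 0, 0], [5.2, 0, 0, -0.05, 0, 0, 0], [5.5, 0, 0, -0.05, 0, 0, 0], [6, 0, 0, -0.05, 0, 0, 0], [6.6, 0, 0, -0.05, 0, 0, 0], [7.3, 0, 0, -0.05, 0, 0, 0], [8.2, 0, 0, -0.05, 0, 0, 0], [8.5, 0, 0, -0.05, 0, 0, 0], [8.5, 0, 0, -0.05, 0, 0, 0], [8.5, 0, 0, -0.05, 0, 0, 0]]}}

```text
clock: 13.2
position: [0.5205, 0.2675, 0.0382]
tool_rot: [-3.141, -0.002, 0.076]
force: [-0.6, 0.5, -0.8]
grip_width: 0.0851
finger_force: 0.0
```

>>> {"api": "servo_tool", "payload": {"plan": [[8.5, 0, 0, -0.5, 0, 0, 0], [8.5, 0, 0, -1.5, 0, 0, 0], [8.5, 0, 0, -3, 0, 0, 0], [8.5, 0, 0, -5, 0, 0, 0], [8.5, 0, 0, -7.5, 0, 0, 0], [8.5, 0, 0, -10, 0, 0, 0], [8.5, 0, 0, -13, 0, 0, 0], [8.5, 0, 0, -16, 0, 0, 0], [8.5, 0, 0, -17, 0, 0, 0], [8.5, 0, 0, -17, 0, 0, 0]]}}

```text
clock: 14.2
position: [0.5208, 0.2677, 0.2105]
tool_rot: [-3.14, -0.005, 0.076]
force: [0.2, 0.7, 0.2]
grip_width: 0.0851
finger_force: 0.0
```

Run:
```python
from h import *
go(.52,.267,.2,4.3)
f=bot.grab_frame('scene');w=wristf();np.save('w4.npy',w,allow_pickle=True)
cv2.imwrite('pics/end.png',np.hstack([cv2.resize(f['frame'][100:340,80:320],(384,384),interpolation=cv2.INTER_CUBIC),cv2.resize(w['frame'],(400,300)) if 0 else w['frame'][:,56:456]]))
```

```text
t 14.2 pos [0.5208 0.2677 0.2105] shift cm [-0.09  0.06  1.05] turn [-0.1  -0.28  0.05] F [0.2 0.7 0.2] w 0.0851
```

View pics/end.png

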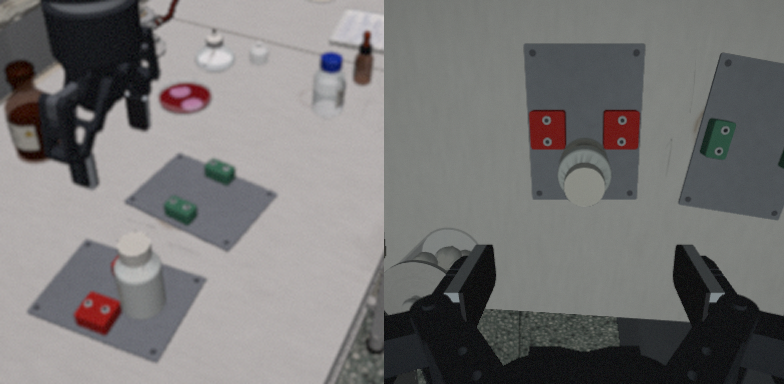

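The bottle stands upright against the red jaws, with its cap at wrist pixel (257,185), and the blue bottle hasn't moved. I'll check the position once in numbers and then hand in.

Run:
```python
from h import *
f=np.load('w4.npy',allow_pickle=True).item();a=np.radians(4.33)
P=np.array([onplane(f,u-384+56,v,.028) for u,v in[(546,120),(547,142),(622,120),(622,142)]]);o=P.mean(0)[:2]
g=np.array([[np.cos(a),np.sin(a)],[-np.sin(a),np.cos(a)]])@(onplane(f,257,185,.106)[:2]-o);print(o,g)
if -.046<g[0]<-.029 and abs(g[1])<.012: print(bot.job_done())
```

```text
[0.5546581  0.26950606] [-0.03265843 -0.00063726]
the job is handed in; nothing more can be done
None
```

The white-capped bottle went right through the green gap, was stopped by the red jaws at about 8 N, and now stands upright against them; the blue-capped bottle still stands in its place, and the job was handed in at about 14 s, but the hand-in returned no verdict.

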